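# Bed the armrest trim and clip its cover home

## Task

Finish the wheelchair armrest rail in the cradle: take the dark wooden pressing block by its grip, keep it lying lengthwise on the black trim strip and stroke it along the strip, from the plain end towards the cover end, with light, steady pressure. Then, with the same block, press the loosely placed clip cover straight down until it snaps and sits fully home, and keep pressing: the program finishes with the block still gripped and pushing firmly (about 10 N) on the seated cover. Touch the cover only with the block, never push hard enough to damage the work (40 N), and leave the other things on the bench where they are.

Things in the scene. Friction and masses are not known exactly. Their poses are not given: they have to be found in the camera images.
- presser_mid (a point): middle (half-way up, 34 mm above the sole) of the loose pressing block, about 110 g, standing on the bench: flat foot 40 mm (its x) by 60 mm (its y), 20 mm thick, cork underneath; on it an upright wooden grip rib 24 mm thick (x), 54 mm long (y), from 20 to 68 mm above the sole: pinch the rib across its 24 mm
- presser: the same pressing block: origin at the centre of its sole, axes as for presser_mid
- rail: aluminium armrest rail, 50 mm wide (its x), 300 mm long (its y, -150 to +150 mm), fixed in a wooden cradle; origin on the bench under the rail's middle, z up, +y towards the cover end (to the robot's left). Rail top 70 mm above the bench; the cradle is 100 mm wide below 30 mm and 77 mm wide up to 52 mm. Rigid
- trim_start (a point): where the stroke begins: the block's middle goes over this point. It lies on top of the black, rigid trim strip (34 mm wide, along the rail's middle from y -148 to +67 mm, top 74 mm above the bench), centred, 112 mm from the rail's middle towards the plain end; axes as the rail
- trim_end (a point): on the trim strip's top, centred, 32 mm from the rail's middle towards the cover end: the block's middle ends its stroke over this point (the block's front edge is then 23 mm short of the cover, which stands proud); axes as the rail
- pocket (a point): centre of the cover's pocket at the rail's top, 70 mm above the bench, 115 mm from the rail's middle; axes as the rail
- cover_top (a point): centre of the top face of the loose grey clip cover: flange 46 mm (x) by 60 mm (y), 6 mm thick, over the pocket; axes as the rail. It waits on its clip, guided by its legs, with this top about 89 mm above the bench; home is 76 mm
- cover: the same cover: origin at the centre of the flange's underside. Pressed down it resists with a force that rises to about 13 N over some 4 to 7 mm; then the clip snaps, the force drops to nothing as the cover jumps down ahead of the block, and the flange rests on the rail, top 76 mm above the bench; from there on it is rigid
- cork_block: a plain loose cork block without a grip, 45 x 70 x 18 mm; a bystander, not the tool; origin at the centre of its underside
- glue: white bottle with a screw cap, 48 mm across, 130 mm tall, standing; a bystander; origin at the centre of its underside
- tape: grey tape core, ring 70 mm across, 24 mm high, lying flat; a bystander; origin at the centre of its underside
- driver: screwdriver lying on the bench beyond the rail; a bystander
- spanner: spanner lying on the bench; a bystander
- screw_tray: black open tray 100 x 140 x 35 mm; a bystander

How it is judged (in metres and radians):
On the way, in this order (a step that is already met when the one before it is completed fails the run):
1. the held block presses on the trim strip, flat and lengthwise, at the start of the stroke (y of presser_mid in the frame of rail between -0.142 and -0.1 m and x of presser_mid in the frame of rail between -0.012 and 0.012 m and angle between the y axis of presser and the y axis of rail, either way round below 0.26 rad and angle between presser's own z axis and vertical below 0.12 rad and contact force between the fingers and presser above 3 N and contact force between presser and rail between 2 and 30 N), for 0.1 s.
2. the held block presses on the trim strip, flat and lengthwise, a third of the way along (y of presser_mid in the frame of rail between -0.076 and -0.052 m and x of presser_mid in the frame of rail between -0.012 and 0.012 m and angle between the y axis of presser and the y axis of rail, either way round below 0.26 rad and angle between presser's own z axis and vertical below 0.12 rad and contact force between the fingers and presser above 3 N and contact force between presser and rail between 2 and 30 N), for 0.1 s.
3. the held block presses on the trim strip, flat and lengthwise, two thirds of the way along (y of presser_mid in the frame of rail between -0.028 and -0.004 m and x of presser_mid in the frame of rail between -0.012 and 0.012 m and angle between the y axis of presser and the y axis of rail, either way round below 0.26 rad and angle between presser's own z axis and vertical below 0.12 rad and contact force between the fingers and presser above 3 N and contact force between presser and rail between 2 and 30 N), for 0.1 s.
4. the held block presses on the trim strip, flat and lengthwise, at the end of the stroke (y of presser_mid in the frame of rail between 0.02 and 0.05 m and x of presser_mid in the frame of rail between -0.012 and 0.012 m and angle between the y axis of presser and the y axis of rail, either way round below 0.26 rad and angle between presser's own z axis and vertical below 0.12 rad and contact force between the fingers and presser above 3 N and contact force between presser and rail between 2 and 30 N), for 0.1 s.
5. the held block bears on the cover while the clip still resists (over 6 N, cover not yet home) (contact force between the fingers and presser above 3 N and contact force between presser and cover above 6 N and z of cover_top in the frame of rail above 0.081 m), for 0.02 s.
6. the cover has snapped home and the block keeps pressing on it (contact force between the fingers and presser above 3 N and z of cover_top in the frame of rail between 0.073 and 0.078 m and horizontal distance between cover_top and pocket below 0.004 m and angle between cover_top's own z axis and vertical below 0.06 rad and contact force between presser and cover above 4 N), for 0.2 s.
At the end, for the whole second after the job is handed in: The cover sits fully home (top 73 to 78 mm above the bench, within 4 mm of the pocket's centre, level within 0.06 rad); the block is still gripped, at rest, upright within 0.15 rad, its middle within 18 mm of the cover's, touching no rail, and presses on the cover with 4 to 30 N (all of step 6 and contact force between presser and cover below 30 N and contact force between presser and rail below 0.5 N and horizontal distance between presser_mid and cover_top below 0.018 m and angle between presser's own z axis and vertical below 0.15 rad and linear speed of presser below 0.02 m/s); the arm keeps its last pose, push and grip.
It fails at once if the block pushes on the rail, trim or cover with more than 40 N (contact force between presser and rail above 40 N or contact force between presser and cover above 40 N).
It fails at once if the robot itself touches the cover (contact force between any of the fingers, the arm and cover above 0.5 N).
It fails at once if a bystander is pushed more than 25 mm from its place (distance of any of cork_block, glue, tape, driver, spanner, screw_tray from where it was at the start of the episode above 0.025 m).
It also fails if it takes over 69 s, if anything falls off the work surface, if the arm or the gripper's body presses on something with over 40 N, if the wrist force passes 120 N, or if a joint passes its speed limit or range.

## Robot

A 6-joint arm with a two-finger parallel gripper is mounted at the origin on the work surface. World frame = base frame: x ahead of the robot, y to its left, z up, the work surface at z = 0. Lengths are in m, angles in degrees, forces in N, time in s.
With the tool pointing down it reaches from about 0.375 to 0.9 m from the base axis. Payload 3.1 kg.
Tool frame: the origin (TCP) lies on the front face of the gripper's body, between the roots of the fingers; the fingertips stand 70 mm ahead of it and the grasp point (between the pads) lies 51 mm ahead of it (bot.tip_extent is the distance from the TCP to the fingertips, in m); z points along the fingers, x is the direction in which the jaws open and shut, and the axes are right-handed (so a half turn about z gives the same grasp; the last joint's range is limited). The gripper opens to 87 mm and grips with 3 to 60 N. Pads are 19 mm wide; open, the fingers measure 117 mm over their backs; the gripper's body (75 mm by 190 mm) begins 51 mm behind the grasp point.
Start: joints at [61.049, 30.224, 82.088, -0, 67.689, -10.227], TCP at [0.201, 0.592, 0.292] pointing down, gripper open.
Joint ranges: [-176.69, 176.69], [-43.24, 126.21], [12.49, 139.97], [-82, 262], [0, 151.66], [-163.58, 163.58]. Speed limits (degrees/s): [159.86, 159.86, 180, 180, 180, 180].

## Interface

Orientations are given as a 3x3 rotation matrix whose columns are the frame's x, y, z axes.
In Python, from rig import bot, viewer, ticket gives the robot as it stands. The module is installed in compiled form; this text tells all that it offers.
- The arm moves only by the tool arm_command, never from a script. Its argument "targets" is a list of rows, each an object with "rot": the turn, a rotation vector about the tool's x, y, z in degrees, a list of three; "offset": the shift along the tool's x, y, z in cm, a list of three; "gripper": the closure, from 0 (fully open) to 1 (shut). A call has 1 to 8 rows; each row is the pose to reach, as a shift and turn from the pose commanded when the call began, along the tool's axes at that moment; what a row does not reach only later rows make up. A row lasts 1/10 s, in which the tool goes at most 50 mm and 8.59 degrees, less where a joint would pass 70% of its speed; a pose out of reach is approached as far as the arm can. A call with a gripper value outside its range is refused whole. The fingers move at their own pace and stop on an object; the grip force is fixed at half the most. Time passes only in rows, so rows that repeat a pose let the fingers close. It gives the time, the measured TCP pose, the force and the opening at its end, in the units of the state.
- bot.read_state(): the state, without advancing time (a new reading comes with each control period).
- viewer.capture(name): name is "scene" or "top" or "wrist"; returns a dict with "frame" (420x560x3 uint8, red, green, blue), "fx", "fy", "cx", "cy" (pixels), "view" (4x4, takes a point from world to camera coordinates). Camera axes: x right, y down, z forward; pixel columns grow to the right and rows downward; lengths in m; the calibration is good to about 2 mm. The wrist camera is an equidistant fisheye: a pixel r from the principal point sees the ray r / f radians off the axis. A picture is of the moment at which its call begins. There is no depth.
- ticket.hand_in(): hands the job in, once; it reports no verdict.
The state is a dict: "time_s": time; "joint_positions": joint angles; "qvel": joint speeds; "tau": joint torques, N m; "position": TCP position; "tcp_rot": TCP orientation; "force": force on the tool from outside, world axes, zero at the start; "moment": the same for the moment, N m; "opening": opening from 0.0 (shut) to 1.0 (fully open).
Only numpy, scipy, OpenCV 4.12 (cv2) and the standard library are available. Lean on these libraries where they do the work, as an engineer would, in place of code of your own. Each camera call takes 0.05 s, during which the arm holds its last target. There are 200 camera calls.

## Working session

There is one attempt and no reset: what is moved stays moved. The work goes in short steps, Python scripts to look and compute and a tool call to move; the robot and the scene stay as the last step left them, time stands still between calls to the robot, and variables do not carry over. Pictures are saved under pics/ and viewed, about 8 in all and at most 12, crops included, and the job is handed in when it is done.

Besides the shell and the picture viewer there is one more tool, called by a JSON object that holds its "method" and its "body", one argument or row to a line. arm_command: Moves the arm, as the interface text tells. Its arguments: {"type":"object","properties":{"targets":{"type":"array"}},"required":["targets"]}

```bash
mkdir -p pics; cat > h.py <<'E'
import numpy as np, cv2
from rig import bot, viewer, ticket
def cap(n,save=None):
    c=viewer.capture(n)
    if save: cv2.imwrite(f'pics/{save}.png',cv2.cvtColor(c['frame'],cv2.COLOR_RGB2BGR))
    return c
def ray(c,u,v,fish=False):
    V=np.array(c['view']);R=V[:3,:3];o=-R.T@V[:3,3]
    x=(u-c['cx'])/c['fx'];y=(v-c['cy'])/c['fy']
    if fish:
        r=np.hypot(x,y);s=np.sinc(r/np.pi);d=np.array([x*s,y*s,np.cos(r)])
    else: d=np.array([x,y,1.])
    return o,R.T@d
def plane(c,u,v,z,fish=False):
    o,d=ray(c,u,v,fish);return o+d*(z-o[2])/d[2]
E
python3 - <<'E'
from h import *
s=bot.read_state();print(s)
c=cap('top','top1');d=cap('scene','scene1')
np.set_printoptions(precision=3,suppress=True)
for k in (c,d):print(k['fx'],k['cx'],k['cy'],np.array(k['view']))
E
```

```text
{'time_s': 0.0, 'joint_positions': array([ 6.10485091e+01,  3.02781228e+01,  8.21568996e+01, -5.78190221e-04,
        6.76889126e+01, -1.02281129e+01]), 'qvel': array([ 0.00647929,  0.06623599, -0.01317497, -0.0603448 , -0.06324303,
       -0.00942857]), 'tau': array([-1.00529174e-03, -4.40037847e+01, -1.76592064e+01,  6.31769956e-02,
        5.82509895e-02, -1.90761830e-04]), 'position': array([0.2003181 , 0.59140771, 0.29127767]), 'tcp_rot': array([[ 3.20994703e-01,  9.47080420e-01, -1.03890635e-03],
       [ 9.47078593e-01, -3.20996166e-01, -1.89727085e-03],
       [-2.13035303e-03, -3.74912069e-04, -9.99997661e-01]]), 'force': array([-0.77779823, -0.96411028,  0.59887953]), 'moment': array([ 0.0253388 , -0.03424636, -0.04391683]), 'opening': 0.9987261573657056}
484.66311283217357 279.4207631938115 222.3093405899582 [[-0.02  -1.     0.021  0.068]
 [-0.984  0.016 -0.179  0.546]
 [ 0.178 -0.024 -0.984  1.268]
 [ 0.     0.     0.     1.   ]]
383.39758233814064 274.5013946186801 207.33355278596673 [[ 0.726  0.687  0.02  -0.456]
 [ 0.498 -0.506 -0.704 -0.185]
 [-0.473  0.521 -0.71   1.337]
 [ 0.     0.     0.     1.   ]]
```

View pics/top1.png

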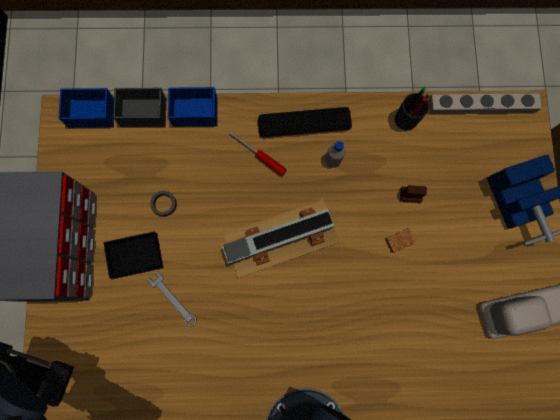

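View pics/scene1.png

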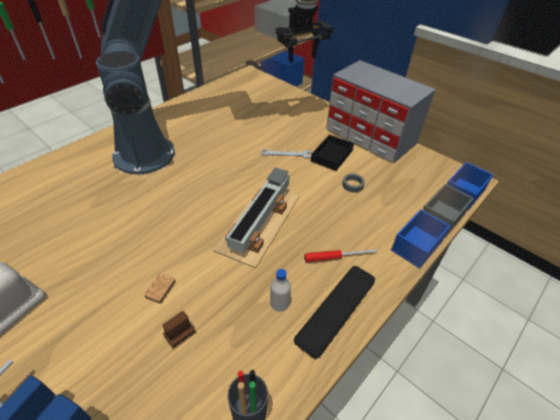

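Top view: the presser is at (413,193), the cork block at (400,240), and the rail runs from (332,218) at the plain end to the cover at (237,250). The glue is at (336,155). Next I measure the rail and presser.

```bash
python3 - <<'E'
from h import *
np.set_printoptions(precision=4,suppress=True)
c=cap('top');f=c['frame'];g=cv2.cvtColor(f,cv2.COLOR_RGB2HSV)
def comp(mask,x0,y0,x1,y1):
    m=np.zeros_like(mask);m[y0:y1,x0:x1]=mask[y0:y1,x0:x1]
    n,l,s,ce=cv2.connectedComponentsWithStats(m);i=1+np.argmax(s[1:,4]);return (l==i).astype(np.uint8)
t=comp((g[...,2]<60).astype(np.uint8),240,200,340,262)
def rect(m,z):
    k=cv2.findContours(m,0,cv2.CHAIN_APPROX_NONE)[0][0].reshape(-1,2)
    w=np.array([plane(c,u,v,z)[:2] for u,v in k]);r=cv2.minAreaRect((w*1000).astype(np.float32));return r,cv2.boxPoints(r)
print('trim',rect(t,.074))
p=comp((g[...,2]<110).astype(np.uint8),395,175,432,210)
print('presser px',cv2.minAreaRect(np.argwhere(p)[:,::-1].astype(np.float32)))
a=cv2.resize(f[170:260,380:440],None,fx=6,fy=6,interpolation=cv2.INTER_CUBIC)
b=cv2.resize(f[200:280,215:345],None,fx=3,fy=3,interpolation=cv2.INTER_CUBIC)
o=np.zeros((540,760,3),np.uint8);o[:,:360]=a;o[:240,365:755]=b
cv2.imwrite('pics/crop1.png',o[...,::-1])
E
```

```text
trim (((521.067626953125, 25.122352600097656), (33.665592193603516, 213.80096435546875), 18.49939727783203), array([[471.1857, 121.158 ],
       [539.0236, -81.5952],
       [570.9496, -70.9133],
       [503.1117, 131.8399]], dtype=float32))
presser px ((413.0, 193.5), (19.0, 36.0), 90.0)
```

View pics/crop1.png

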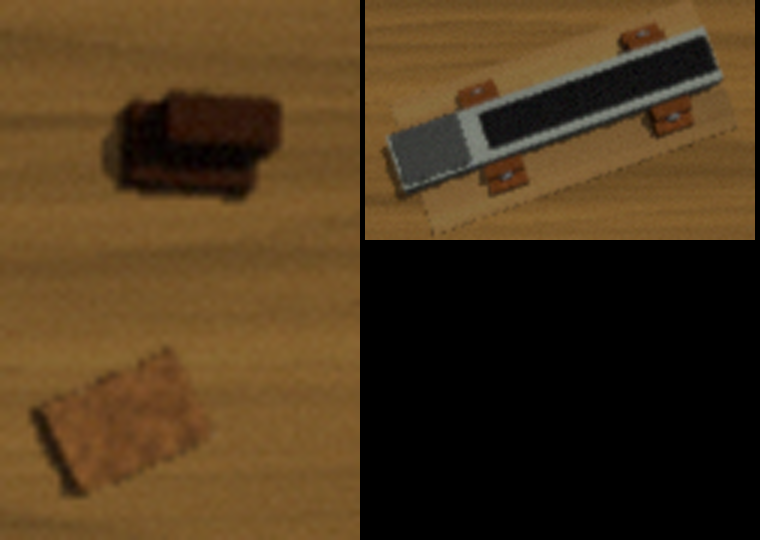

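```bash
python3 - <<'E'
from h import *
np.set_printoptions(precision=4,suppress=True)
c=cap('top')
P=[plane(c,380+u/6-.4,170+v/6-.4,.068) for u,v in((168,94),(282,98),(278,155),(166,148))]
print(np.array(P),np.mean(P,0))
F=[plane(c,380+u/6-.4,170+v/6-.4,.02) for u,v in((120,185),(250,192))];print(np.array(F))
yaw=61.049+10.227;a=np.deg2rad(yaw);R=np.array([[np.cos(a),np.sin(a),0],[np.sin(a),-np.cos(a),0],[0,0,-1]])
print(R.T@(np.r_[np.mean(P,0)[:2],.30]-[.201,.592,.292])*100)
E
```

```text
[[ 0.6406 -0.2934  0.068 ]
 [ 0.6379 -0.3455  0.068 ]
 [ 0.6114 -0.3417  0.068 ]
 [ 0.6154 -0.2908  0.068 ]] [ 0.6263 -0.3179  0.068 ]
[[ 0.6093 -0.2822  0.02  ]
 [ 0.605  -0.3433  0.02  ]]
[-72.5167  69.4877  -0.8   ]
```

{"method": "arm_command", "body": {
  "targets": [
    {"rot":[0,0,0],"offset":[-24.2,23.2,0],"gripper":0},
    {"rot":[0,0,0],"offset":[-24.2,23.2,0],"gripper":0},
    {"rot":[0,0,0],"offset":[-24.2,23.2,0],"gripper":0},
    {"rot":[0,0,0],"offset":[-24.2,23.2,0],"gripper":0},
    {"rot":[0,0,0],"offset":[-24.2,23.2,0],"gripper":0},
    {"rot":[0,0,0],"offset":[-24.2,23.2,0],"gripper":0},
    {"rot":[0,0,0],"offset":[-24.2,23.2,0],"gripper":0},
    {"rot":[0,0,0],"offset":[-24.2,23.2,0],"gripper":0}
  ]
}}

```text
time_s: 1.0
position: [0.3441, 0.2852, 0.2923]
tcp_rot: [[0.326, 0.945, 0.0], [0.945, -0.326, -0.001], [-0.001, 0.001, -1.0]]
force: [-0.2, 0.7, 0.0]
opening: 1.0
```

{"method": "arm_command", "body": {
  "targets": [
    {"rot":[0,0,0],"offset":[-24.2,23.2,0],"gripper":0},
    {"rot":[0,0,0],"offset":[-24.2,23.2,0],"gripper":0},
    {"rot":[0,0,0],"offset":[-24.2,23.2,0],"gripper":0},
    {"rot":[0,0,0],"offset":[-24.2,23.2,0],"gripper":0},
    {"rot":[0,0,0],"offset":[-24.2,23.2,0],"gripper":0},
    {"rot":[0,0,0],"offset":[-24.2,23.2,0],"gripper":0},
    {"rot":[0,0,0],"offset":[-24.2,23.2,0],"gripper":0},
    {"rot":[0,0,0],"offset":[-24.2,23.2,0],"gripper":0}
  ]
}}

```text
time_s: 1.8
position: [0.4878, -0.0187, 0.2925]
tcp_rot: [[0.325, 0.946, 0.004], [0.946, -0.325, -0.002], [-0.0, 0.004, -1.0]]
force: [1.1, -0.6, -0.7]
opening: 1.003
```

{"method": "arm_command", "body": {
  "targets": [
    {"rot":[0,0,60],"offset":[-24.1,23.1,4],"gripper":0},
    {"rot":[0,0,60],"offset":[-24.1,23.1,4],"gripper":0},
    {"rot":[0,0,60],"offset":[-24.1,23.1,4],"gripper":0},
    {"rot":[0,0,60],"offset":[-24.1,23.1,4],"gripper":0},
    {"rot":[0,0,60],"offset":[-24.1,23.1,4],"gripper":0},
    {"rot":[0,0,60],"offset":[-24.1,23.1,4],"gripper":0},
    {"rot":[0,0,60],"offset":[-24.1,23.1,4],"gripper":0},
    {"rot":[0,0,60],"offset":[-24.1,23.1,4],"gripper":0}
  ]
}}

```text
time_s: 2.6
position: [0.6279, -0.3208, 0.2507]
tcp_rot: [[0.982, 0.191, 0.001], [0.191, -0.982, -0.001], [0.001, 0.002, -1.0]]
force: [0.0, -0.6, -1.1]
opening: 0.999
```

{"method": "arm_command", "body": {
  "targets": [
    {"rot":[0,0,8],"offset":[0,0,0],"gripper":0},
    {"rot":[0,0,15.3],"offset":[0,0,0],"gripper":0},
    {"rot":[0,0,15.3],"offset":[0,0,0],"gripper":0},
    {"rot":[0,0,15.3],"offset":[0,0,0],"gripper":0},
    {"rot":[0,0,15.3],"offset":[0,0,0],"gripper":0}
  ]
}}

```text
time_s: 3.1
position: [0.6262, -0.3165, 0.2524]
tcp_rot: [[0.998, -0.067, -0.0], [-0.067, -0.998, 0.0], [-0.0, -0.0, -1.0]]
force: [-0.1, 0.2, -0.3]
opening: 1.003
```

```bash
python3 - <<'E'
from h import *
np.set_printoptions(precision=4,suppress=True)
s=bot.read_state();print(s['joint_positions'],s['force'])
c=cap('wrist','w1');print(c['fx'],c['cx'],c['cy'],np.array(c['view']))
E
```

```text
[-35.9203  38.6246  72.1191   0.0137  69.281  -32.0896] [-0.0708  0.2111 -0.2964]
325.19226210127806 276.3768092109535 204.83089011128035 [[ 0.9978 -0.0662 -0.0006 -0.6454]
 [-0.0631 -0.9535  0.2947 -0.2872]
 [-0.0201 -0.2941 -0.9556  0.2735]
 [ 0.      0.      0.      1.    ]]
```

View pics/w1.png

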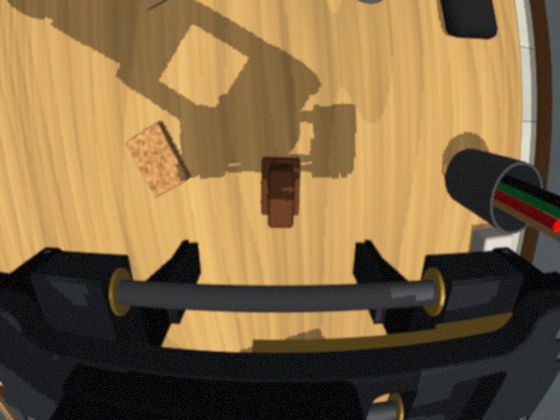

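Wrist view: the presser spans columns 262–299 and rows 157–227, between the fingers. The cork is at (157,158), clear of the grasp. I zoom in to get its edges.

```bash
python3 - <<'E'
import cv2
f=cv2.imread('pics/w1.png')[145:240,240:320]
cv2.imwrite('pics/w1z.png',cv2.resize(cv2.convertScaleAbs(f,alpha=1.6),None,fx=6,fy=6,interpolation=cv2.INTER_CUBIC))
E
```

```text
(no output)
```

View pics/w1z.png

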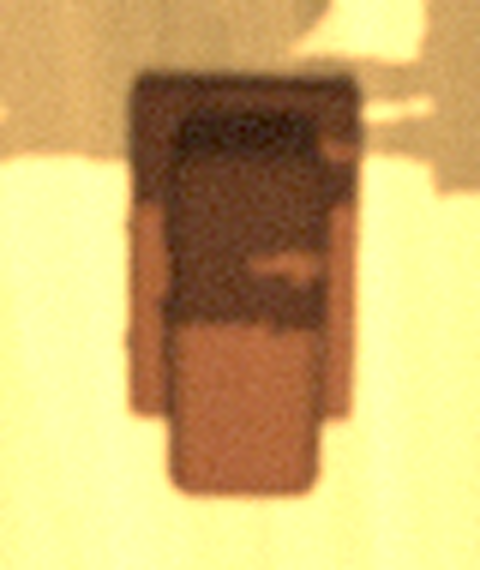

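```bash
python3 - <<'E'
from h import *
np.set_printoptions(precision=4,suppress=True)
c=cap('wrist')
q=lambda L,z:np.array([plane(c,240+u/6-.4,145+v/6-.4,z,True) for u,v in L])
P=q(((168,150),(325,150),(318,495),(168,495)),.068);print(P,P.mean(0))
F=q(((131,75),(359,75),(350,418),(129,416)),.02);print(F,F.mean(0))
for A in(P,F):
  d=(A[0]+A[1]-A[2]-A[3]);print(np.rad2deg(np.arctan2(-d[0],d[1])))
s=bot.read_state();R=s['tcp_rot'];print(s['position'],R.T@(P.mean(0)-s['position'])*100)
E
```

```text
[[ 0.62   -0.2896  0.068 ]
 [ 0.6427 -0.2911  0.068 ]
 [ 0.6389 -0.3443  0.068 ]
 [ 0.616  -0.3427  0.068 ]] [ 0.6294 -0.3169  0.068 ]
[[ 0.6128 -0.2854  0.02  ]
 [ 0.6511 -0.288   0.02  ]
 [ 0.6465 -0.3488  0.02  ]
 [ 0.6077 -0.3458  0.02  ]] [ 0.6295 -0.317   0.02  ]
-4.201052585320902
-4.571754421695457
[ 0.6262 -0.3172  0.2524] [ 0.3227 -0.0441 18.4389]
```

{"method": "arm_command", "body": {
  "targets": [
    {"rot":[0,0,0.3],"offset":[0.3,0,3],"gripper":0},
    {"rot":[0,0,0.3],"offset":[0.3,0,6.5],"gripper":0},
    {"rot":[0,0,0.3],"offset":[0.3,0,10],"gripper":0},
    {"rot":[0,0,0.3],"offset":[0.3,0,13],"gripper":0},
    {"rot":[0,0,0.3],"offset":[0.3,0,15],"gripper":0},
    {"rot":[0,0,0.3],"offset":[0.3,0,15.7],"gripper":0},
    {"rot":[0,0,0.3],"offset":[0.3,0,15.7],"gripper":0},
    {"rot":[0,0,0.3],"offset":[0.3,0,15.7],"gripper":0}
  ]
}}

```text
time_s: 4.0
position: [0.6298, -0.3185, 0.0965]
tcp_rot: [[0.997, -0.075, 0.002], [-0.075, -0.997, -0.001], [0.002, 0.001, -1.0]]
force: [-0.1, -1.3, 0.5]
opening: 1.002
```

{"method": "arm_command", "body": {
  "targets": [
    {"rot":[0,0,0],"offset":[0,0,0],"gripper":1},
    {"rot":[0,0,0],"offset":[0,0,0],"gripper":1},
    {"rot":[0,0,0],"offset":[0,0,0],"gripper":1},
    {"rot":[0,0,0],"offset":[0,0,0],"gripper":1},
    {"rot":[0,0,0],"offset":[0,0,0],"gripper":1},
    {"rot":[0,0,0],"offset":[0,0,0],"gripper":1},
    {"rot":[0,0,0],"offset":[0,0,0],"gripper":1},
    {"rot":[0,0,0],"offset":[0,0,0],"gripper":1}
  ]
}}

```text
time_s: 4.8
position: [0.629, -0.318, 0.0952]
tcp_rot: [[0.997, -0.075, -0.0], [-0.075, -0.997, 0.0], [-0.0, -0.0, -1.0]]
force: [0.4, 0.6, -0.5]
opening: 0.359
```

{"method": "arm_command", "body": {
  "targets": [
    {"rot":[0,0,0],"offset":[0,0,0],"gripper":1},
    {"rot":[0,0,0],"offset":[0,0,0],"gripper":1},
    {"rot":[0,0,0],"offset":[0,0,0],"gripper":1},
    {"rot":[0,0,0],"offset":[0,0,0],"gripper":1},
    {"rot":[0,0,0],"offset":[0,0,0],"gripper":1}
  ]
}}

```text
time_s: 5.3
position: [0.629, -0.318, 0.0952]
tcp_rot: [[0.997, -0.075, -0.0], [-0.075, -0.997, -0.0], [-0.0, 0.0, -1.0]]
force: [0.5, 0.3, -0.4]
opening: 0.272
```

{"method": "arm_command", "body": {
  "targets": [
    {"rot":[0,0,0],"offset":[0,0,-1],"gripper":1},
    {"rot":[0,0,0],"offset":[0,0,-3],"gripper":1},
    {"rot":[0,0,0],"offset":[0,0,-6],"gripper":1},
    {"rot":[0,0,0],"offset":[0,0,-9],"gripper":1},
    {"rot":[0,0,0],"offset":[0,0,-12],"gripper":1},
    {"rot":[0,0,0],"offset":[0,0,-14],"gripper":1},
    {"rot":[0,0,0],"offset":[0,0,-15],"gripper":1},
    {"rot":[0,0,0],"offset":[0,0,-15],"gripper":1}
  ]
}}

```text
time_s: 6.1
position: [0.6296, -0.3184, 0.2474]
tcp_rot: [[0.997, -0.075, 0.003], [-0.075, -0.997, -0.002], [0.003, 0.002, -1.0]]
force: [0.4, -0.1, -1.0]
opening: 0.273
```

```bash
python3 - <<'E'
from h import *
np.set_printoptions(precision=4,suppress=True)
s=bot.read_state();R=s['tcp_rot'];print(s['position'],s['force'],s['moment'],s['opening'],np.rad2deg(np.arctan2(R[1,0],R[0,0])))
g=np.array([.5438,-.0427,.25]);print(R.T@(g-s['position'])*100)
E
```

```text
[ 0.6296 -0.3184  0.2474] [ 0.418  -0.0946 -1.0269] [-0.1311  0.0691  0.0299] 0.27273062255117025 -4.322806737670585
[-10.6332 -26.8418  -0.342 ]
```

{"method": "arm_command", "body": {
  "targets": [
    {"rot":[0,0,-4],"offset":[-1.5,-4,0],"gripper":1},
    {"rot":[0,0,-8],"offset":[-3.3,-8.4,0],"gripper":1},
    {"rot":[0,0,-12],"offset":[-5.3,-13.4,0],"gripper":1},
    {"rot":[0,0,-16],"offset":[-7.3,-18.4,0],"gripper":1},
    {"rot":[0,0,-20],"offset":[-9.3,-23.4,0],"gripper":1},
    {"rot":[0,0,-22.8],"offset":[-10.6,-26.8,0],"gripper":1},
    {"rot":[0,0,-22.8],"offset":[-10.6,-26.8,0],"gripper":1},
    {"rot":[0,0,-22.8],"offset":[-10.6,-26.8,0],"gripper":1}
  ]
}}

```text
time_s: 6.9
position: [0.5427, -0.0415, 0.2443]
tcp_rot: [[0.948, 0.319, -0.002], [0.319, -0.948, 0.0], [-0.002, -0.001, -1.0]]
force: [0.4, -0.4, -0.8]
opening: 0.275
```

```bash
python3 - <<'E'
from h import *
np.set_printoptions(precision=4,suppress=True)
c=cap('wrist','w2')
s=bot.read_state();R=s['tcp_rot'];print(s['position'],s['force'],s['moment'],s['opening'],np.rad2deg(np.arctan2(R[1,0],R[0,0])))
E
```

```text
[ 0.5436 -0.0428  0.2446] [ 0.1239 -0.7269 -1.1074] [-0.0908  0.0088  0.0458] 0.27392885335019523 18.51791793143152
```

View pics/w2.png

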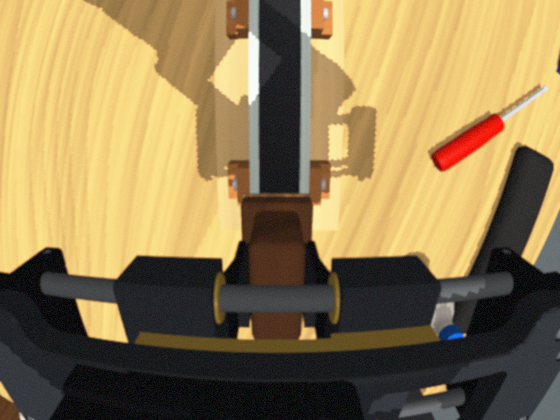

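The wrist view shows the block held lengthwise, with its foot at columns 242–312 and row 197. The black trim lies ahead at columns 258–302. I measure its centreline against the tool.

```bash
python3 - <<'E'
from h import *
np.set_printoptions(precision=4,suppress=True)
c=cap('wrist');f=c['frame'].max(2).astype(int)
s=bot.read_state();R=s['tcp_rot'];p=s['position']
ms=[]
for v in range(4,60,8):
    r=np.where(f[v,255:306]<70)[0]; a,b=255+r.min(),255+r.max()
    A,B=plane(c,a-.5,v,.074,True),plane(c,b+.5,v,.074,True);M=(A+B)/2;ms.append(M)
    print(v,a,b,np.linalg.norm(A-B),R.T@(M-p)*100)
d=ms[0]-ms[-1];print('yaw',np.rad2deg(np.arctan2(-d[0],d[1])))
for k in((242,197),(312,197)):print(R.T@(plane(c,*k,p[2]-.075,True)-p)*100)
E
```

```text
4 258 297 0.032066552170835864 [ -0.0289 -16.8649  17.0668]
12 259 297 0.0311793281144863 [  0.0123 -16.1494  17.067 ]
20 259 298 0.03190954871682723 [  0.0534 -15.4465  17.0672]
28 258 298 0.0326498046774314 [  0.0145 -14.7527  17.0674]
36 258 298 0.032604845915014544 [  0.0156 -14.0666  17.0676]
44 259 298 0.03177772513890531 [  0.0566 -13.3874  17.0678]
52 259 298 0.031760666924409604 [  0.0578 -12.7154  17.0679]
yaw 19.63919800255704
[-1.9354 -3.4046  7.4996]
[ 1.8373 -3.4135  7.4985]
```

{"method": "arm_command", "body": {
  "targets": [
    {"rot":[0,0,0],"offset":[0,0.3,2],"gripper":1},
    {"rot":[0,0,0],"offset":[0,0.3,4],"gripper":1},
    {"rot":[0,0,0],"offset":[0,0.3,5.5],"gripper":1},
    {"rot":[0,0,0],"offset":[0,0.3,6.5],"gripper":1},
    {"rot":[0,0,0],"offset":[0,0.3,7.0],"gripper":1},
    {"rot":[0,0,0],"offset":[0,0.3,7.2],"gripper":1},
    {"rot":[0,0,0],"offset":[0,0.3,7.2],"gripper":1},
    {"rot":[0,0,0],"offset":[0,0.3,7.2],"gripper":1}
  ]
}}

```text
time_s: 7.8
position: [0.545, -0.0459, 0.1739]
tcp_rot: [[0.948, 0.317, 0.001], [0.317, -0.948, -0.0], [0.001, 0.001, -1.0]]
force: [0.1, -0.2, -0.5]
opening: 0.277
```

{"method": "arm_command", "body": {
  "targets": [
    {"rot":[0,0,0],"offset":[0,0,0.1],"gripper":1},
    {"rot":[0,0,0],"offset":[0,0,0.15],"gripper":1},
    {"rot":[0,0,0],"offset":[0,0,0.2],"gripper":1},
    {"rot":[0,0,0],"offset":[0,0,0.2],"gripper":1}
  ]
}}

```text
time_s: 8.2
position: [0.5445, -0.0456, 0.1713]
tcp_rot: [[0.948, 0.317, 0.0], [0.317, -0.948, -0.0], [0.0, 0.0, -1.0]]
force: [-0.9, -0.6, -0.6]
opening: 0.272
```

{"method": "arm_command", "body": {
  "targets": [
    {"rot":[0,0,0],"offset":[0,0,0.05],"gripper":1},
    {"rot":[0,0,0],"offset":[0,0,0.1],"gripper":1},
    {"rot":[0,0,0],"offset":[0,0,0.1],"gripper":1}
  ]
}}

```text
time_s: 8.5
position: [0.5445, -0.0456, 0.1702]
tcp_rot: [[0.948, 0.317, -0.0], [0.317, -0.948, 0.0], [-0.0, -0.0, -1.0]]
force: [-0.4, 1.3, -1.4]
opening: 0.273
```

{"method": "arm_command", "body": {
  "targets": [
    {"rot":[0,0,0],"offset":[0,0,0.05],"gripper":1},
    {"rot":[0,0,0],"offset":[0,0,0.1],"gripper":1},
    {"rot":[0,0,0],"offset":[0,0,0.1],"gripper":1}
  ]
}}

```text
time_s: 8.8
position: [0.5445, -0.0456, 0.1692]
tcp_rot: [[0.948, 0.317, -0.0], [0.317, -0.948, 0.0], [-0.0, -0.0, -1.0]]
force: [0.0, 0.2, -0.6]
opening: 0.275
```

{"method": "arm_command", "body": {
  "targets": [
    {"rot":[0,0,0],"offset":[0,0,0.05],"gripper":1},
    {"rot":[0,0,0],"offset":[0,0,0.05],"gripper":1}
  ]
}}

```text
time_s: 9.0
position: [0.5445, -0.0456, 0.1691]
tcp_rot: [[0.948, 0.317, 0.0], [0.317, -0.948, -0.0], [0.0, 0.0, -1.0]]
force: [-1.1, -0.3, 2.5]
opening: 0.277
```

{"method": "arm_command", "body": {
  "targets": [
    {"rot":[0,0,0],"offset":[0,0,0.03],"gripper":1},
    {"rot":[0,0,0],"offset":[0,0,0.05],"gripper":1},
    {"rot":[0,0,0],"offset":[0,0,0.05],"gripper":1},
    {"rot":[0,0,0],"offset":[0,0,0.05],"gripper":1}
  ]
}}

```text
time_s: 9.4
position: [0.5445, -0.0456, 0.1691]
tcp_rot: [[0.948, 0.317, 0.0], [0.317, -0.948, -0.0], [0.0, 0.0, -1.0]]
force: [-2.6, 0.9, 6.1]
opening: 0.275
```

{"method": "arm_command", "body": {
  "targets": [
    {"rot":[0,0,0],"offset":[0,0,0.02],"gripper":1},
    {"rot":[0,0,0],"offset":[0,0,0.02],"gripper":1},
    {"rot":[0,0,0],"offset":[0,0,0.02],"gripper":1}
  ]
}}

```text
time_s: 9.7
position: [0.5445, -0.0456, 0.169]
tcp_rot: [[0.948, 0.317, 0.0], [0.317, -0.948, -0.0], [0.0, 0.0, -1.0]]
force: [-2.6, 0.2, 7.9]
opening: 0.275
```

{"method": "arm_command", "body": {
  "targets": [
    {"rot":[0,0,0],"offset":[0,-0.3,0],"gripper":1},
    {"rot":[0,0,0],"offset":[0,-0.8,0],"gripper":1},
    {"rot":[0,0,0],"offset":[0,-1.3,0],"gripper":1},
    {"rot":[0,0,0],"offset":[0,-1.8,0],"gripper":1},
    {"rot":[0,0,0],"offset":[0,-2.3,0],"gripper":1},
    {"rot":[0,0,0],"offset":[0,-2.8,0],"gripper":1},
    {"rot":[0,0,0],"offset":[0,-3.3,0],"gripper":1},
    {"rot":[0,0,0],"offset":[0,-3.8,0],"gripper":1}
  ]
}}

```text
time_s: 10.5
position: [0.5348, -0.0105, 0.1693]
tcp_rot: [[0.948, 0.317, 0.006], [0.317, -0.948, -0.003], [0.005, 0.005, -1.0]]
force: [1.9, -4.2, 5.6]
opening: 0.274
```

{"method": "arm_command", "body": {
  "targets": [
    {"rot":[0,0,0],"offset":[0,-0.5,0.01],"gripper":1},
    {"rot":[0,0,0],"offset":[0,-1.0,0.02],"gripper":1},
    {"rot":[0,0,0],"offset":[0,-1.5,0.02],"gripper":1},
    {"rot":[0,0,0],"offset":[0,-2.0,0.02],"gripper":1},
    {"rot":[0,0,0],"offset":[0,-2.5,0.02],"gripper":1},
    {"rot":[0,0,0],"offset":[0,-3.0,0.02],"gripper":1},
    {"rot":[0,0,0],"offset":[0,-3.5,0.02],"gripper":1},
    {"rot":[0,0,0],"offset":[0,-4.0,0.02],"gripper":1}
  ]
}}

```text
time_s: 11.3
position: [0.5225, 0.0274, 0.1692]
tcp_rot: [[0.948, 0.318, 0.007], [0.318, -0.948, -0.003], [0.006, 0.005, -1.0]]
force: [1.8, -5.2, 5.8]
opening: 0.276
```

{"method": "arm_command", "body": {
  "targets": [
    {"rot":[0,0,0],"offset":[0,-0.5,0],"gripper":1},
    {"rot":[0,0,0],"offset":[0,-1.0,0],"gripper":1},
    {"rot":[0,0,0],"offset":[0,-1.5,0],"gripper":1},
    {"rot":[0,0,0],"offset":[0,-2.0,0],"gripper":1},
    {"rot":[0,0,0],"offset":[0,-2.5,0],"gripper":1},
    {"rot":[0,0,0],"offset":[0,-3.0,0],"gripper":1},
    {"rot":[0,0,0],"offset":[0,-3.5,0],"gripper":1},
    {"rot":[0,0,0],"offset":[0,-4.0,0],"gripper":1}
  ]
}}

```text
time_s: 12.1
position: [0.5099, 0.0654, 0.1693]
tcp_rot: [[0.948, 0.318, 0.007], [0.318, -0.948, -0.002], [0.006, 0.005, -1.0]]
force: [2.1, -5.5, 6.8]
opening: 0.275
```

```bash
python3 - <<'E'
from h import *
np.set_printoptions(precision=4,suppress=True)
c=cap('wrist','w3')
s=bot.read_state();R=s['tcp_rot'];print(s['position'],s['force'],s['moment'],np.rad2deg(np.arctan2(R[1,0],R[0,0])));print(repr(np.array(c['view'])))
E
```

```text
[0.5096 0.0661 0.1692] [ 1.9488 -3.5372  7.2586] [-0.6856 -0.2768  0.009 ] 18.53108598852056
array([[ 0.9479,  0.3184,  0.0056, -0.5046],
       [ 0.3022, -0.905 ,  0.2993, -0.096 ],
       [ 0.1004, -0.282 , -0.9541,  0.2416],
       [ 0.    ,  0.    ,  0.    ,  1.    ]])
```

View pics/w3.png

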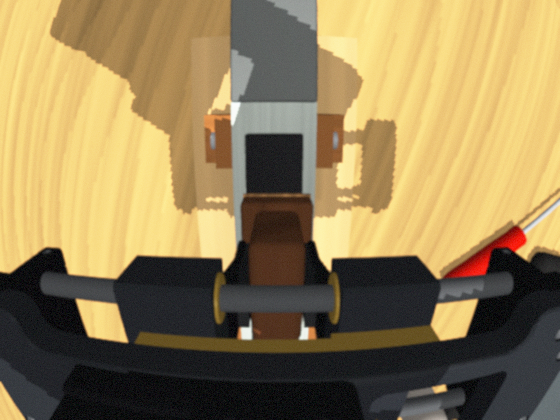

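The block is on the strip. The trim ends at row 134 (columns 246–302), and the cover's near edge is at row 101 (columns 232–317).

```bash
python3 - <<'E'
from h import *
np.set_printoptions(precision=4,suppress=True)
c=cap('wrist');s=bot.read_state();R=s['tcp_rot'];p=s['position']
for n,u,v,z in(('trimL',246,134,.074),('trimR',302,134,.074),('covL',231.5,101,.089),('covR',317,101,.089),('covLf',231,20,.089),('covRf',317,20,.089),('footL',242,197,.0945),('footR',312,197,.0945)):
    print(n,R.T@(plane(c,u,v,z,True)-p)*100)
E
```

```text
trimL [-1.8158 -6.5421  9.4861]
trimR [ 1.4171 -6.5398  9.5057]
covL [-2.4242 -8.4467  7.9758]
covR [ 2.075  -8.4446  8.003 ]
covLf [ -2.4502 -12.8954   7.9601]
covRf [  2.0675 -12.8932   7.9875]
footL [-1.9073 -3.3336  7.4467]
footR [ 1.8598 -3.3308  7.4695]
```

{"method": "arm_command", "body": {
  "targets": [
    {"rot":[0,0,0],"offset":[-0.05,-0.5,0],"gripper":1},
    {"rot":[0,0,0],"offset":[-0.1,-1.0,0],"gripper":1},
    {"rot":[0,0,0],"offset":[-0.1,-1.5,0],"gripper":1},
    {"rot":[0,0,0],"offset":[-0.15,-2.0,0],"gripper":1},
    {"rot":[0,0,0],"offset":[-0.2,-2.5,0],"gripper":1},
    {"rot":[0,0,0],"offset":[-0.2,-3.0,0],"gripper":1},
    {"rot":[0,0,0],"offset":[-0.2,-3.1,0],"gripper":1},
    {"rot":[0,0,0],"offset":[-0.2,-3.1,0],"gripper":1}
  ]
}}

```text
time_s: 13.0
position: [0.4979, 0.0945, 0.1692]
tcp_rot: [[0.948, 0.318, 0.007], [0.318, -0.948, -0.001], [0.006, 0.004, -1.0]]
force: [1.1, -3.8, 7.9]
opening: 0.275
```

{"method": "arm_command", "body": {
  "targets": [
    {"rot":[0,0,0],"offset":[0,0,0],"gripper":1},
    {"rot":[0,0,0],"offset":[0,0,0],"gripper":1},
    {"rot":[0,0,0],"offset":[0,0,0],"gripper":1}
  ]
}}

```text
time_s: 13.3
position: [0.4979, 0.0945, 0.1692]
tcp_rot: [[0.948, 0.317, 0.007], [0.317, -0.948, -0.001], [0.006, 0.003, -1.0]]
force: [1.8, -3.5, 7.9]
opening: 0.273
```

{"method": "arm_command", "body": {
  "targets": [
    {"rot":[0,0,0],"offset":[0,0,-0.5],"gripper":1},
    {"rot":[0,0,0],"offset":[0,0,-2],"gripper":1},
    {"rot":[0,0,0],"offset":[0,0,-4],"gripper":1},
    {"rot":[0,0,0],"offset":[0,-2,-4],"gripper":1},
    {"rot":[0,0,0],"offset":[0,-5,-4],"gripper":1},
    {"rot":[0,0,0],"offset":[0,-7.5,-4],"gripper":1},
    {"rot":[0,0,0],"offset":[0,-8.2,-4],"gripper":1},
    {"rot":[0,0,0],"offset":[0,-8.2,-4],"gripper":1}
  ]
}}

```text
time_s: 14.1
position: [0.4683, 0.1737, 0.2075]
tcp_rot: [[0.948, 0.319, -0.002], [0.319, -0.948, -0.0], [-0.002, -0.0, -1.0]]
force: [0.4, 0.0, -0.7]
opening: 0.275
```

{"method": "arm_command", "body": {
  "targets": [
    {"rot":[0,0,0],"offset":[0,0,0],"gripper":1},
    {"rot":[0,0,0],"offset":[0,0,0],"gripper":1},
    {"rot":[0,0,0],"offset":[0,0,0],"gripper":1}
  ]
}}

```text
time_s: 14.4
position: [0.4698, 0.172, 0.2078]
tcp_rot: [[0.949, 0.316, -0.0], [0.316, -0.949, -0.0], [-0.0, 0.0, -1.0]]
force: [0.4, -0.1, -0.1]
opening: 0.271
```

```bash
python3 - <<'E'
from h import *
c=cap('wrist');d=cap('scene')
f=c['frame'][150:270,200:360];g=d['frame'][140:260,200:320]
o=np.hstack([cv2.resize(x,None,fx=k,fy=k,interpolation=cv2.INTER_CUBIC) for x,k in((f,3),(g,3))])
cv2.imwrite('pics/p4.png',o[...,::-1]);print(o.shape,bot.read_state()['position'])
E
```

```text
(360, 840, 3) [0.46970649 0.17218736 0.20781062]
```

View pics/p4.png

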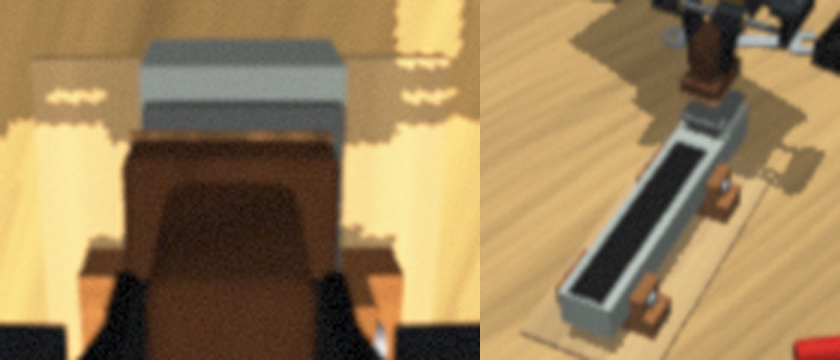

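{"method": "arm_command", "body": {
  "targets": [
    {"rot":[0,0,0],"offset":[0.2,0,0.5],"gripper":1},
    {"rot":[0,0,0],"offset":[0.2,0,1.2],"gripper":1},
    {"rot":[0,0,0],"offset":[0.2,0,1.8],"gripper":1},
    {"rot":[0,0,0],"offset":[0.2,0,2.1],"gripper":1},
    {"rot":[0,0,0],"offset":[0.2,0,2.2],"gripper":1},
    {"rot":[0,0,0],"offset":[0.2,0,2.2],"gripper":1},
    {"rot":[0,0,0],"offset":[0.2,0,2.2],"gripper":1}
  ]
}}

```text
time_s: 15.2
position: [0.4714, 0.1735, 0.1859]
tcp_rot: [[0.948, 0.317, 0.0], [0.317, -0.948, 0.0], [0.0, 0.0, -1.0]]
force: [-0.1, -0.4, -1.5]
opening: 0.279
```

{"method": "arm_command", "body": {
  "targets": [
    {"rot":[0,0,0],"offset":[0,0,0.05],"gripper":1},
    {"rot":[0,0,0],"offset":[0,0,0.1],"gripper":1},
    {"rot":[0,0,0],"offset":[0,0,0.15],"gripper":1},
    {"rot":[0,0,0],"offset":[0,0,0.2],"gripper":1},
    {"rot":[0,0,0],"offset":[0,0,0.25],"gripper":1},
    {"rot":[0,0,0],"offset":[0,0,0.3],"gripper":1},
    {"rot":[0,0,0],"offset":[0,0,0.3],"gripper":1}
  ]
}}

```text
time_s: 15.9
position: [0.4715, 0.1735, 0.1832]
tcp_rot: [[0.948, 0.317, 0.001], [0.317, -0.948, 0.0], [0.001, 0.0, -1.0]]
force: [-0.6, 0.2, 4.1]
opening: 0.273
```

{"method": "arm_command", "body": {
  "targets": [
    {"rot":[0,0,0],"offset":[0,0,0.05],"gripper":1},
    {"rot":[0,0,0],"offset":[0,0,0.1],"gripper":1},
    {"rot":[0,0,0],"offset":[0,0,0.15],"gripper":1},
    {"rot":[0,0,0],"offset":[0,0,0.2],"gripper":1},
    {"rot":[0,0,0],"offset":[0,0,0.2],"gripper":1}
  ]
}}

```text
time_s: 16.4
position: [0.4716, 0.1735, 0.1815]
tcp_rot: [[0.948, 0.317, 0.001], [0.317, -0.948, 0.0], [0.001, 0.0, -1.0]]
force: [-1.5, 0.1, 7.2]
opening: 0.274
```

{"method": "arm_command", "body": {
  "targets": [
    {"rot":[0,0,0],"offset":[0,0,0.05],"gripper":1},
    {"rot":[0,0,0],"offset":[0,0,0.1],"gripper":1},
    {"rot":[0,0,0],"offset":[0,0,0.15],"gripper":1},
    {"rot":[0,0,0],"offset":[0,0,0.2],"gripper":1},
    {"rot":[0,0,0],"offset":[0,0,0.2],"gripper":1}
  ]
}}

```text
time_s: 16.9
position: [0.4719, 0.1736, 0.18]
tcp_rot: [[0.948, 0.317, 0.002], [0.317, -0.948, 0.0], [0.002, 0.0, -1.0]]
force: [-1.7, -0.2, 10.5]
opening: 0.277
```

{"method": "arm_command", "body": {
  "targets": [
    {"rot":[0,0,0],"offset":[0,0,0.05],"gripper":1},
    {"rot":[0,0,0],"offset":[0,0,0.1],"gripper":1},
    {"rot":[0,0,0],"offset":[0,0,0.15],"gripper":1},
    {"rot":[0,0,0],"offset":[0,0,0.15],"gripper":1}
  ]
}}

```text
time_s: 17.3
position: [0.4716, 0.1735, 0.178]
tcp_rot: [[0.948, 0.317, 0.001], [0.317, -0.948, 0.0], [0.001, 0.0, -1.0]]
force: [-1.2, 0.4, 4.3]
opening: 0.274
```

{"method": "arm_command", "body": {
  "targets": [
    {"rot":[0,0,0],"offset":[0,0,0],"gripper":1},
    {"rot":[0,0,0],"offset":[0,0,0],"gripper":1}
  ]
}}

```text
time_s: 17.5
position: [0.4715, 0.1735, 0.1775]
tcp_rot: [[0.948, 0.317, 0.001], [0.317, -0.948, 0.0], [0.001, 0.0, -1.0]]
force: [-0.2, 0.9, 3.0]
opening: 0.276
```

{"method": "arm_command", "body": {
  "targets": [
    {"rot":[0,0,0],"offset":[0,0,0.05],"gripper":1},
    {"rot":[0,0,0],"offset":[0,0,0.1],"gripper":1},
    {"rot":[0,0,0],"offset":[0,0,0.15],"gripper":1},
    {"rot":[0,0,0],"offset":[0,0,0.2],"gripper":1},
    {"rot":[0,0,0],"offset":[0,0,0.2],"gripper":1}
  ]
}}

```text
time_s: 18.0
position: [0.4711, 0.1734, 0.175]
tcp_rot: [[0.948, 0.317, -0.001], [0.317, -0.948, -0.0], [-0.001, -0.0, -1.0]]
force: [-0.1, 0.3, -0.8]
opening: 0.275
```

{"method": "arm_command", "body": {
  "targets": [
    {"rot":[0,0,0],"offset":[0,0,0.05],"gripper":1},
    {"rot":[0,0,0],"offset":[0,0,0.1],"gripper":1},
    {"rot":[0,0,0],"offset":[0,0,0.15],"gripper":1},
    {"rot":[0,0,0],"offset":[0,0,0.2],"gripper":1},
    {"rot":[0,0,0],"offset":[0,0,0.25],"gripper":1},
    {"rot":[0,0,0],"offset":[0,0,0.3],"gripper":1},
    {"rot":[0,0,0],"offset":[0,0,0.3],"gripper":1}
  ]
}}

```text
time_s: 18.7
position: [0.4713, 0.1734, 0.1723]
tcp_rot: [[0.948, 0.317, -0.0], [0.317, -0.948, -0.0], [-0.0, -0.0, -1.0]]
force: [0.1, -0.1, -0.8]
opening: 0.279
```

{"method": "arm_command", "body": {
  "targets": [
    {"rot":[0,0,0],"offset":[0,0,0.03],"gripper":1},
    {"rot":[0,0,0],"offset":[0,0,0.06],"gripper":1},
    {"rot":[0,0,0],"offset":[0,0,0.08],"gripper":1},
    {"rot":[0,0,0],"offset":[0,0,0.08],"gripper":1}
  ]
}}

```text
time_s: 19.1
position: [0.4713, 0.1734, 0.1715]
tcp_rot: [[0.948, 0.317, -0.0], [0.317, -0.948, -0.0], [-0.0, 0.0, -1.0]]
force: [-0.2, 0.6, -0.6]
opening: 0.275
```

{"method": "arm_command", "body": {
  "targets": [
    {"rot":[0,0,0],"offset":[0,0,0.03],"gripper":1},
    {"rot":[0,0,0],"offset":[0,0,0.06],"gripper":1},
    {"rot":[0,0,0],"offset":[0,0,0.08],"gripper":1},
    {"rot":[0,0,0],"offset":[0,0,0.08],"gripper":1}
  ]
}}

```text
time_s: 19.5
position: [0.4713, 0.1735, 0.1711]
tcp_rot: [[0.948, 0.317, 0.0], [0.317, -0.948, -0.0], [0.0, 0.0, -1.0]]
force: [-1.3, 0.4, 3.8]
opening: 0.274
```

{"method": "arm_command", "body": {
  "targets": [
    {"rot":[0,0,0],"offset":[0,0,0.03],"gripper":1},
    {"rot":[0,0,0],"offset":[0,0,0.05],"gripper":1},
    {"rot":[0,0,0],"offset":[0,0,0.05],"gripper":1}
  ]
}}

```text
time_s: 19.8
position: [0.4713, 0.1734, 0.1711]
tcp_rot: [[0.948, 0.317, 0.0], [0.317, -0.948, -0.0], [0.0, 0.0, -1.0]]
force: [-1.4, -1.4, 8.5]
opening: 0.279
```

{"method": "arm_command", "body": {
  "targets": [
    {"rot":[0,0,0],"offset":[0,0,0.01],"gripper":1},
    {"rot":[0,0,0],"offset":[0,0,0.01],"gripper":1},
    {"rot":[0,0,0],"offset":[0,0,0.01],"gripper":1},
    {"rot":[0,0,0],"offset":[0,0,0.01],"gripper":1},
    {"rot":[0,0,0],"offset":[0,0,0.01],"gripper":1}
  ]
}}

```text
time_s: 20.3
position: [0.4713, 0.1735, 0.1711]
tcp_rot: [[0.948, 0.317, 0.0], [0.317, -0.948, -0.0], [0.0, 0.0, -1.0]]
force: [-0.7, -0.4, 8.9]
opening: 0.273
```

```bash
python3 - <<'E'
from h import *
c=cap('wrist');d=cap('scene')
f=c['frame'][150:270,200:360];g=d['frame'][140:260,200:320]
o=np.hstack([cv2.resize(x,None,fx=3,fy=3,interpolation=cv2.INTER_CUBIC) for x in(f,g)])
cv2.imwrite('pics/p5.png',o[...,::-1])
F=[]
for i in range(6):
    cap('top');s=bot.read_state();F.append(s['force'][2])
print(np.round(F,1),s['position'],s['opening'])
E
```

```text
[8.5 8.4 9.2 9.  8.5 8.6] [0.47132165 0.17343953 0.17106025] 0.2719629403558357
```

View pics/p5.png

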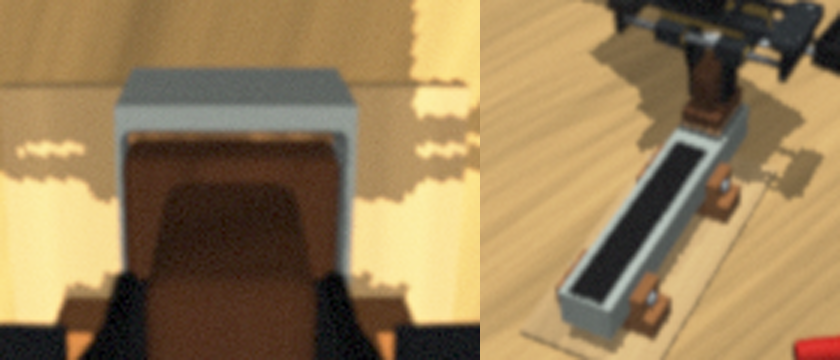

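The block sits upright, centred and flush on the seated cover, and the push is steady at about 9–10 N. I'm handing in.

```bash
python3 -c "
from rig import ticket;print(ticket.hand_in())"
```

```text
the job is handed in; nothing more can be done
None
```

I gripped the pressing block by its rib and stroked it along the trim from about y -115 mm to +33 mm in the rail's frame. The wrist force read about 6–8 N (about 1 N more at the contact). I then pressed the clip cover down with the same block. The resistance rose to about 11.5 N, then dropped as the clip snapped.

Last checks before handing in at about 20 s:
- **Cover:** the block met a rigid stop again at TCP height 0.1711 m, which puts the cover's top at its 76 mm home height.
- **Push:** steady at 8.4–9.2 N on the wrist reading, so about 9.5–10 N on the cover.
- **Block:** still gripped (opening 0.27) and upright. The picture shows it centred on the cover to within about 2 mm.
- **Bystanders:** no move went near them, but I did not measure their positions again afterwards.

No check failed. The top and wrist cameras disagreed by up to 3 mm. I set the grasp from the wrist camera, and the rail position from the top camera with wrist-camera corrections.

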